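Put the rice presser in its tightest slot

ROBOT

A 6-joint arm with a two-finger parallel gripper is mounted at the origin on the work surface. World frame = base frame: x ahead of the robot, y to its left, z up, the work surface at z = 0. Lengths are in mm, angles in rad, forces in N, time in s.
With the tool pointing down it reaches from about 350 to 775 mm from the base axis. Payload 7.3 kg.
Tool frame: the origin (TCP) lies at the very end of the fingers, on their centre line; the grasp point (between the pads) lies 19 mm behind it; z points along the fingers, x is the direction in which the jaws open and shut, and the axes are right-handed (so a half turn about z gives the same grasp; the last joint's range is limited). The gripper opens to 92 mm and grips with 3 to 60 N. Pads are 19 mm wide; open, the fingers measure 130 mm over their backs; the gripper's body (75 mm by 190 mm) begins 47 mm behind the grasp point.
Start: joints at [-1.319, 0.342, 1.524, -0, 1.275, -0.146], TCP at [203.404, -484.018, 202.341] pointing down, gripper open.
Joint ranges: [-2.53, 2.53], [-0.77, 2.02], [0.04, 2.7], [-1, 4.14], [0.28, 2.66], [-3.11, 3.11]. Speed limits (rad/s): [2.57, 2.57, 3.14, 3.14, 3.14, 3.14].

INTERFACE

Orientations are given as [roll, pitch, yaw] about the fixed x, y, z axes, in that order (R = Rz(yaw) Ry(pitch) Rx(roll)).
In Python, from plant import bot, capture, camera_params gives the robot as it stands.
- The arm moves only by the shell command python3 -m jog 'ROWS' [OPENING]. ROWS is a JSON object of lists of equal length, an entry for each row: "xyz": the shift along the world's x, y, z as a fraction of full scale, a list of three; "angular": the turn, a rotation vector about the world's x, y, z as a fraction of full scale, a list of three. In form: {"xyz": [[x, y, z], ...], "angular": [[wx, wy, wz], ...]}. A call has 1 to 10 rows; each row shifts and turns the pose as measured when the row begins; what a row does not reach is not made up. Full scale, the value 1, is 2 cm for a shift and 6 degrees for a turn. A row lasts 1/10 s, in which the tool goes at most 50 mm and 8.59 degrees, less where a joint would pass 70% of its speed; a pose out of reach is approached as far as the arm can. A call with a number of a shift or a turn outside -1 to 1 is refused whole. A call with a gripper value outside its range is refused whole. OPENING is the closure, from -1 (fully open) to 1 (shut), set as the call begins (- or left out, the last holds). The fingers move at their own pace and stop on an object; the grip force is fixed at half the most. Time passes only in rows, so rows that do not move let the fingers close. It gives the time, the measured TCP pose, the force and the opening at its end, in the units of the state.
- bot.get_obs(): the state, without advancing time (a new reading comes with each control period).
- capture(name): name is "scene" or "top" or "wrist"; returns the picture (400x640x3 uint8, red, green, blue); there is no depth.
- camera_params(name): a dict with "fx", "fy", "cx", "cy" (pixels), "rvec" (rotation vector, rad) and "tvec" (3), from world to camera coordinates, as OpenCV has them. Camera axes: x right, y down, z forward; pixel columns grow to the right and rows downward; lengths in mm; the calibration is good to about 2 mm. A picture is of the moment at which its call begins: read the wrist's pose just before it. camera_params takes no time and is no camera call; for the wrist camera it gives the pose at the moment of the call.
- bot.close_job(): hands the job in, once; it reports no verdict.
The state is a dict: "time": time; "joint_positions": joint angles; "dq": joint speeds; "tau": joint torques, N m; "tool_pos": TCP position; "tcp_rot": TCP orientation; "contact_force": force on the tool from outside, world axes, zero at the start; "moment": the same for the moment, N m; "grip_width": finger opening in mm.
Only numpy, scipy, OpenCV 4.12 (cv2) and the standard library are available. Lean on these libraries where they do the work, as an engineer would, in place of code of your own. Each camera call takes 0.05 s, during which the arm holds its last target.

TASK

Take the wooden T-shaped rice presser that hangs nearest the slotted rack and put it away upright in the tightest slot that will take its blade, about midway along the slot, feeling for the fit gently and never forcing the rack. Lower it fully home, blade foot on the slot's floor, before letting go, and leave the other two pressers and all the other kitchen things where they are.

Things in the scene. Friction and masses are not known exactly. Their poses are not given: they have to be found in the camera images.
- rack: Wooden rack, 90 (own x) x 154 (y) x 45 mm, left (+y) of the hanging frame, fixed but for 8 mm soft feet (sinks from about 4 N, 2.5 N/mm, at most 6 mm): 15 mm base, six upright fins 14 mm thick, five slots between them, 30 mm deep, along x, open ended. Widths 6, 10, 14, 18, 22 mm, centred at y = -60, -38, -12, 18, 52 mm; narrow end to the frame. Origin: centre of underside.
- slot0 (a point): Centre of the mouth of slot 0 (6 mm wide), level with the fin tops, 53 mm above the table and 30 mm above the slot's floor; axes as the rack's.
- slot1 (a point): Centre of the mouth of slot 1 (10 mm wide), level with the fin tops, 53 mm above the table and 30 mm above the slot's floor; axes as the rack's.
- slot2 (a point): Centre of the mouth of slot 2 (14 mm wide), level with the fin tops, 53 mm above the table and 30 mm above the slot's floor; axes as the rack's.
- slot3 (a point): Centre of the mouth of slot 3 (18 mm wide), level with the fin tops, 53 mm above the table and 30 mm above the slot's floor; axes as the rack's.
- slot4 (a point): Centre of the mouth of slot 4 (22 mm wide), level with the fin tops, 53 mm above the table and 30 mm above the slot's floor; axes as the rack's.
- frame: Fixed steel hanging frame, 130 (own x) x 250 (y) mm: two level rails along y, 8 mm thick, 92 mm apart inside, tops 95 mm above the table, on corner posts and an 8 mm base plate. Three T-shaped pressers hang in it about 75 mm apart along y, their grips bridging the rails. Origin: centre of underside.
- near_place (a point): Midway between the rails at rail-top height, at the hanging place nearest the rack (75 mm towards +y from the frame's centre). The presser to be put away hangs here, within about 6 mm.
- presser_a: One of three wooden T-shaped pressers, about 0.15 kg: flat blade 80 mm wide (own x), 70 mm tall, square foot; above it a grip bar 120 (x) x 26 (y) x 26 mm high, its middle 83 mm above the foot. Grips are alike; blades are 8, 12 or 16 mm thick (y, centred under the grip), which is which is not told. Origin: centre of the foot, z up. They hang, foot 25 mm above the table, in varying order.
- presser_b: One of three wooden T-shaped pressers, about 0.15 kg: flat blade 80 mm wide (own x), 70 mm tall, square foot; above it a grip bar 120 (x) x 26 (y) x 26 mm high, its middle 83 mm above the foot. Grips are alike; blades are 8, 12 or 16 mm thick (y, centred under the grip), which is which is not told. Origin: centre of the foot, z up. They hang, foot 25 mm above the table, in varying order.
- presser_c: One of three wooden T-shaped pressers, about 0.15 kg: flat blade 80 mm wide (own x), 70 mm tall, square foot; above it a grip bar 120 (x) x 26 (y) x 26 mm high, its middle 83 mm above the foot. Grips are alike; blades are 8, 12 or 16 mm thick (y, centred under the grip), which is which is not told. Origin: centre of the foot, z up. They hang, foot 25 mm above the table, in varying order.
- mortar: Terracotta mortar, 124 mm across, 85 mm high, near the far middle of the table; bystander. Origin: centre of underside.
- pestle: Wooden pestle lying down, 205 mm long, 36 mm thick; bystander. Origin: underside, mid-length; its length is its y.
- cup: Aluminium measuring cup, 68 mm across, 75 mm high, near the left of the robot; bystander. Origin: centre of underside.
- squeezer: White plastic lemon squeezer, 90 mm dish with a ribless cone and a short handle to its +y, 47 mm high; bystander. Origin: centre of the dish's underside.
- grinder: Glass pepper grinder with steel twist cap, 50 mm across, 109 mm high, between mortar and squeezer; bystander. Origin: centre of underside.
- bowl: White bowl, 100 mm across, 45 mm high, left of the rack; bystander. Origin: centre of underside.
Mind the look-alikes: they are no part of the job. What is shaped like the presser_a but blue is not meant.

How it is judged (in metres and radians):
On the way, in this order (a step that is already met when the one before it is completed fails the run):
1. the presser nearest the rack is lifted clear of the hanging frame (((height (world z) of presser_a above 0.08 m and distance of each of presser_b, presser_c from where it was at the start of the episode below 0.025 m and horizontal distance between each of presser_b, presser_c and near_place above 0.045 m) or (height (world z) of presser_b above 0.08 m and distance of each of presser_a, presser_c from where it was at the start of the episode below 0.025 m and horizontal distance between each of presser_a, presser_c and near_place above 0.045 m) or (height (world z) of presser_c above 0.08 m and distance of each of presser_a, presser_b from where it was at the start of the episode below 0.025 m and horizontal distance between each of presser_a, presser_b and near_place above 0.045 m))), for 0.1 s.
2. it is down on the floor of the tightest slot that takes it, still held by the fingers (((z of presser_a in the frame of slot2 between -0.034 and -0.027 m and y of presser_a in the frame of slot2 between -0.004 and 0.004 m and x of presser_a in the frame of slot2 between -0.025 and 0.025 m and angle between presser_a's own z axis and vertical below 0.12 rad and angle between the x axis of presser_a and the x axis of slot2, either way round below 0.12 rad and contact force between the fingers and presser_a above 0.5 N) or (z of presser_b in the frame of slot3 between -0.034 and -0.027 m and y of presser_b in the frame of slot3 between -0.004 and 0.004 m and x of presser_b in the frame of slot3 between -0.025 and 0.025 m and angle between presser_b's own z axis and vertical below 0.12 rad and angle between the x axis of presser_b and the x axis of slot3, either way round below 0.12 rad and contact force between the fingers and presser_b above 0.5 N) or (z of presser_c in the frame of slot1 between -0.034 and -0.027 m and y of presser_c in the frame of slot1 between -0.004 and 0.004 m and x of presser_c in the frame of slot1 between -0.025 and 0.025 m and angle between presser_c's own z axis and vertical below 0.12 rad and angle between the x axis of presser_c and the x axis of slot1, either way round below 0.12 rad and contact force between the fingers and presser_c above 0.5 N))), for 0.2 s.
At the end, for the whole second after the job is handed in: The presser that hung nearest the rack rests in the narrowest slot that admits it: foot 27 mm or more below the fin tops, within 4 mm of the slot centre line, 25 mm of its middle lengthwise, 0.12 rad of upright and of the slot direction; the other two hang within 25 mm of their start (((z of presser_a in the frame of slot2 between -0.034 and -0.027 m and y of presser_a in the frame of slot2 between -0.004 and 0.004 m and x of presser_a in the frame of slot2 between -0.025 and 0.025 m and angle between presser_a's own z axis and vertical below 0.12 rad and angle between the x axis of presser_a and the x axis of slot2, either way round below 0.12 rad and linear speed of presser_a below 0.02 m/s and distance of each of presser_b, presser_c from where it was at the start of the episode below 0.025 m and horizontal distance between each of presser_b, presser_c and near_place above 0.045 m) or (z of presser_b in the frame of slot3 between -0.034 and -0.027 m and y of presser_b in the frame of slot3 between -0.004 and 0.004 m and x of presser_b in the frame of slot3 between -0.025 and 0.025 m and angle between presser_b's own z axis and vertical below 0.12 rad and angle between the x axis of presser_b and the x axis of slot3, either way round below 0.12 rad and linear speed of presser_b below 0.02 m/s and distance of each of presser_a, presser_c from where it was at the start of the episode below 0.025 m and horizontal distance between each of presser_a, presser_c and near_place above 0.045 m) or (z of presser_c in the frame of slot1 between -0.034 and -0.027 m and y of presser_c in the frame of slot1 between -0.004 and 0.004 m and x of presser_c in the frame of slot1 between -0.025 and 0.025 m and angle between presser_c's own z axis and vertical below 0.12 rad and angle between the x axis of presser_c and the x axis of slot1, either way round below 0.12 rad and linear speed of presser_c below 0.02 m/s and distance of each of presser_a, presser_b from where it was at the start of the episode below 0.025 m and horizontal distance between each of presser_a, presser_b and near_place above 0.045 m))); the robot touches nothing.
It fails at once if the rack is pressed with more than 30 N by a presser or by the robot (contact force between any of presser_a, presser_b, presser_c, the fingers and rack above 30 N).
It fails at once if one of the other kitchen things is moved by more than 30 mm (distance of any of mortar, pestle, cup, squeezer, grinder, bowl from where it was at the start of the episode above 0.03 m).
It also fails if it takes over 72 s, if anything falls off the work surface, if the arm or the gripper's body presses on something with over 40 N, if the wrist force passes 120 N, or if a joint passes its speed limit or range.

## Working session

There is one attempt and no reset: what is moved stays moved. The work goes in short steps, Python scripts to look and compute and a shell command to move; the robot and the scene stay as the last step left them, time stands still between calls to the robot, and variables do not carry over. Pictures are saved under pics/ and viewed, and the job is handed in when it is done.

```bash
ls; mkdir -p pics
python3 - <<'E'
from plant import bot,capture,camera_params
import cv2
o=bot.get_obs();print(o)
for n in ["scene","top","wrist"]:
    p=camera_params(n);print(n,p)
    cv2.imwrite(f"pics/{n}0.png",capture(n)[:,:,::-1])
E
```

```text
pics
{'time': 0.0, 'joint_positions': array([-1.31901199e+00,  3.42722176e-01,  1.52504373e+00, -3.46158496e-05,
        1.27539104e+00, -1.46025838e-01]), 'dq': array([-0.00021263, -0.00210188, -0.0010188 ,  0.00027383,  0.00064529,
       -0.000128  ]), 'tau': array([-3.87607565e-05, -4.31239772e+01, -2.44225395e+01,  7.15652341e-02,
        5.58597723e-02, -1.32559417e-04]), 'tool_pos': array([ 203.26758032, -483.55718376,  201.6359572 ]), 'tcp_rot': array([-3.14139779e+00,  1.55245474e-03, -1.17297589e+00]), 'contact_force': array([ 1.00847088, -0.40772656, -0.43579779]), 'moment': array([-0.01274473,  0.04639641,  0.01462705]), 'grip_width': 91.94500614278104}
scene {'fx': 385.88708931188825, 'fy': 385.88708931188825, 'cx': 320.1278255178193, 'cy': 198.65989545729886, 'rvec': array([ 2.2891679 ,  1.3240602 , -0.36183867]), 'tvec': array([-301.97500677, -317.79152553, 1545.69779265])}
top {'fx': 518.962181423471, 'fy': 518.962181423471, 'cx': 307.5057503741568, 'cy': 198.29296863089832, 'rvec': array([ 2.15560696, -2.05675792,  0.21883027]), 'tvec': array([  31.01271867,  556.38800588, 1521.53710294])}
wrist {'fx': 353.26378359050153, 'fy': 353.26378359050153, 'cx': 318.37636484542236, 'cy': 201.68083802244703, 'rvec': array([-2.43343637,  1.61582103,  0.21024843]), 'tvec': array([-523.60763702,  -31.58230943,  391.26634836])}
```

View pics/scene0.png

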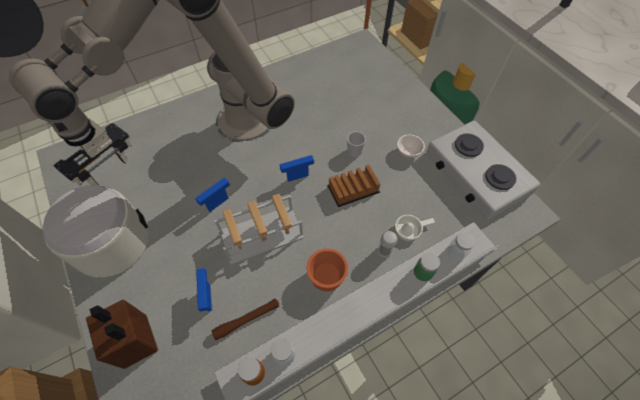

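View pics/top0.png

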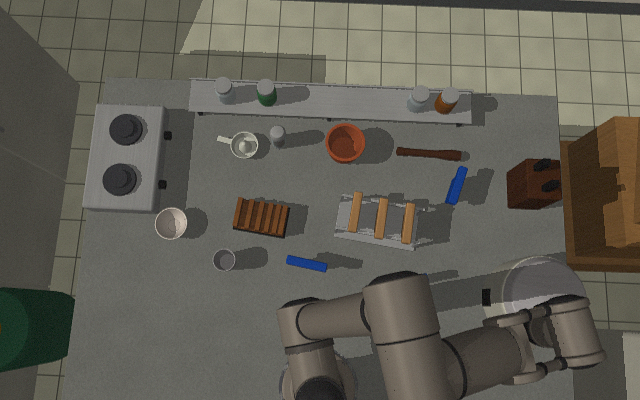

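View pics/wrist0.png

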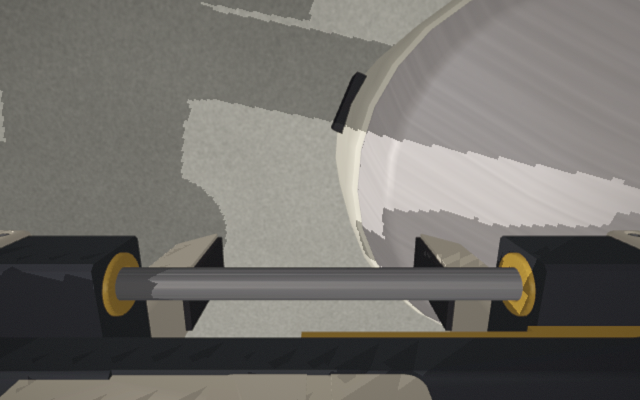

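The scene shows three wooden pressers hanging in the frame at top-view pixels (356,212), (381,217) and (409,222). Blue look-alikes lie at top (307,263) and (457,185), with a third at scene (213,195). The rack is at top (262,217), so the target is the presser at (356,212). Next I'll crop it and measure.

```bash
cat > h.py <<'E'
import cv2,numpy as np
from plant import bot,capture,camera_params
def ray(p,uv,z):
    R=cv2.Rodrigues(p["rvec"])[0];K=np.array([[p["fx"],0,p["cx"]],[0,p["fy"],p["cy"]],[0,0,1]])
    C=-R.T@p["tvec"];d=R.T@np.linalg.inv(K)@np.array([uv[0],uv[1],1.])
    return C+d*(z-C[2])/d[2]
def proj(p,X):
    K=np.array([[p["fx"],0,p["cx"]],[0,p["fy"],p["cy"]],[0,0,1]])
    return cv2.projectPoints(np.array(X,float).reshape(-1,3),p["rvec"],p["tvec"],K,None)[0].reshape(-1,2)
E
python3 - <<'E'
from h import *
im=cv2.imread("pics/top0.png");p=camera_params("top")
hsv=cv2.cvtColor(im,cv2.COLOR_BGR2HSV)
print([hsv[r,c] for r,c in [(212,356),(217,381),(222,409),(215,262),(207,245)]])
m=cv2.inRange(hsv,(8,70,120),(25,200,255));m[:, :330]=0;m[:,430:]=0;m[:185]=0;m[250:]=0
cs,_=cv2.findContours(m,cv2.RETR_EXTERNAL,cv2.CHAIN_APPROX_NONE)
for c in cs:
    if cv2.contourArea(c)<60: continue
    r=cv2.minAreaRect(c);b=cv2.boxPoints(r)
    B=np.array([ray(p,q,121) for q in b]);print(r,B.mean(0).round(1),B.round(0)[:,:2].tolist())
cv2.imwrite("pics/crop_top.png",cv2.resize(im[180:260,220:440],None,fx=3.6,fy=3.6,interpolation=cv2.INTER_CUBIC))
s=cv2.imread("pics/scene0.png");cv2.imwrite("pics/crop_scene.png",cv2.resize(s[150:270,200:400],None,fx=4,fy=4,interpolation=cv2.INTER_CUBIC))
E
```

```text
[array([ 16, 136, 139], dtype=uint8), array([ 15, 136, 139], dtype=uint8), array([ 15, 138, 140], dtype=uint8), array([ 16, 122,  48], dtype=uint8), array([ 11, 144,  69], dtype=uint8)]
((407.8241882324219, 222.79893493652344), (8.260734558105469, 39.8342170715332), 6.842773914337158) [ 482.6 -237.2  121. ] [[425.0, -219.0], [542.0, -232.0], [540.0, -256.0], [423.0, -242.0]]
((380.8370056152344, 217.89390563964844), (8.728975296020508, 39.655616760253906), 9.090277671813965) [ 493.4 -158.9  121. ] [[437.0, -138.0], [553.0, -154.0], [550.0, -180.0], [434.0, -163.0]]
((354.5675354003906, 211.0946044921875), (8.055550575256348, 39.78455352783203), 9.462322235107422) [509.9 -82.2 121. ] [[453.0, -63.0], [570.0, -78.0], [567.0, -102.0], [450.0, -86.0]]
```

View pics/crop_top.png

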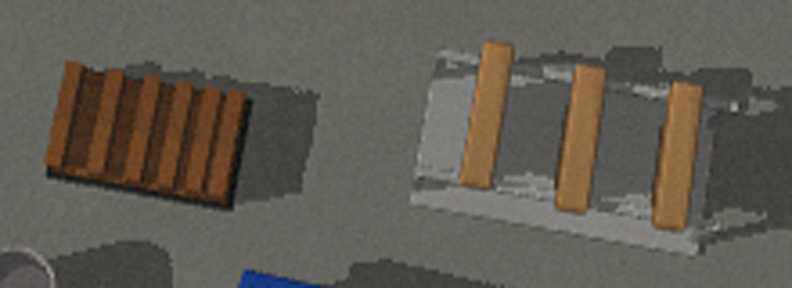

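View pics/crop_scene.png

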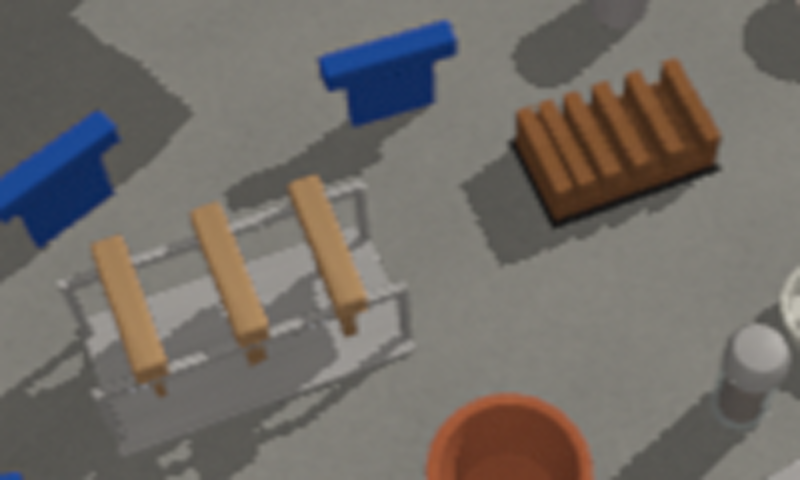

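The crops confirm it: the wooden presser at top (355,212), about x=510, y=-82, yaw about -7.5°, is the one nearest the rack. The blue ones are decoys. Next I'll get the rack's rough pose and the wrist camera offset.

Run:
```python
from h import *
from scipy.spatial.transform import Rotation as Ro
p=camera_params("wrist");o=bot.get_obs();R=cv2.Rodrigues(p["rvec"])[0];C=-R.T@p["tvec"]
T=Ro.from_euler("xyz",o["tcp_rot"]).as_matrix()
print("cam off in tool",T.T@(C-o["tool_pos"]),"cam axes in tool\n",(T.T@R.T).round(3))
ps=camera_params("scene");Rs=cv2.Rodrigues(ps["rvec"])[0];print("scene cam at",-Rs.T@ps["tvec"]);
pt=camera_params("top");
f=lambda c:(220+c[0]/3.6,180+c[1]/3.6)
for c in [(68,62),(245,93),(230,203),(48,165)]: print(c,ray(pt,f(c),53).round(1))
g=lambda c:(200+c[0]/4,150+c[1]/4)
for c in [(522,110),(672,62),(716,140),(563,190)]: print("scene",c,ray(ps,g(c),53).round(1))
for c in [(305,180),(340,308),(360,300),(318,176)]: print("scene grip",c,ray(ps,g(c),121).round(1))
```

```text
cam off in tool [  -0.78189624  -69.03224166 -184.01832076] cam axes in tool
 [[ 1.     0.     0.   ]
 [-0.     0.967  0.254]
 [ 0.    -0.254  0.967]]
scene cam at [1075.65383859 -280.39712375 1160.04667886]
(68, 62) [549.2 267.1  53. ]
(245, 93) [529.4 115.3  53. ]
(230, 203) [435.1 122.7  53. ]
(48, 165) [460.1 277.2  53. ]
scene (522, 110) [442.9 134.1  53. ]
scene (672, 62) [464.7 275.7  53. ]
scene (716, 140) [552.2 262.6  53. ]
scene (563, 190) [529.8 122.5  53. ]
scene grip (305, 180) [454.  -74.5 121. ]
scene grip (340, 308) [ 568.5 -102.5  121. ]
scene grip (360, 300) [570.  -86.3 121. ]
scene grip (318, 176) [455.8 -63.9 121. ]
```

```bash
python3 -m jog '{"xyz":[[0.5,0.96,0.15],[0.5,0.96,0.15],[0.5,0.96,0.15],[0.5,0.96,0.15],[0.5,0.96,0.15],[0.5,0.96,0.15],[0.5,0.96,0.15],[0.5,0.96,0.15],[0.5,0.96,0.15],[0.5,0.96,0.15]],"angular":[[0,0,-0.24],[0,0,-0.24],[0,0,-0.24],[0,0,-0.24],[0,0,-0.24],[0,0,-0.24],[0,0,-0.24],[0,0,-0.24],[0,0,-0.24],[0,0,-0.24]]}' 0.1
```

```text
time: 1.15
tool_pos: [304.0, -284.3, 229.3]
tcp_rot: [3.141, 0.008, -1.439]
contact_force: [0.4, -0.7, 0.0]
grip_width: 41.5
```

```bash
python3 -m jog '{"xyz":[[0.58,1,0.1],[0.58,1,0.1],[0.58,1,0.1],[0.58,1,0.1],[0.58,1,0.1],[0.58,1,0.1],[0.58,1,0.1],[0.58,1,0.1],[0.58,1,0.1],[0.58,1,0.1]],"angular":[[0,0,-0.26],[0,0,-0.26],[0,0,-0.26],[0,0,-0.26],[0,0,-0.26],[0,0,-0.26],[0,0,-0.26],[0,0,-0.26],[0,0,-0.26],[0,0,-0.26]]}' && python3 -m jog '{"xyz":[[0,0.7,0],[0,0,0],[0,0,0]],"angular":[[0,0,0],[0,0,0],[0,0,0]]}'
python3 - <<'E'
from h import *
import pickle
pickle.dump((camera_params("wrist"),bot.get_obs()),open("w1.pkl","wb"))
cv2.imwrite("pics/w1.png",capture("wrist")[:,:,::-1])
E
```

```text
time: 2.15
tool_pos: [422.2, -74.5, 249.0]
tcp_rot: [3.138, 0.01, -1.724]
contact_force: [-0.2, -0.5, -0.3]
grip_width: 40.9
time: 2.45
tool_pos: [422.9, -57.9, 248.6]
tcp_rot: [3.137, 0.01, -1.72]
contact_force: [0.3, -0.4, 0.1]
grip_width: 41.2
```

View pics/w1.png

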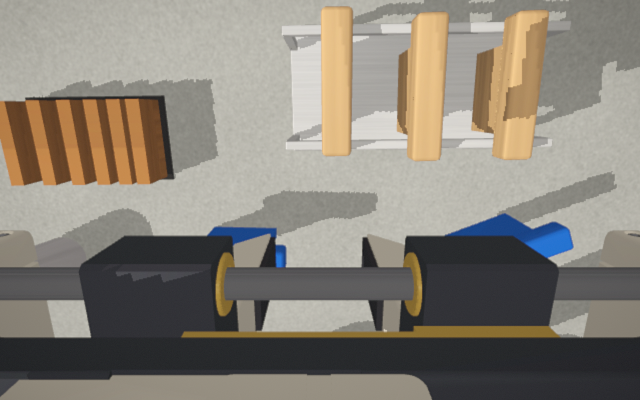

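The target grip is at (337,82), with its neighbours at (428,85) and (520,85). The rack is at the left, (90,140). Next I'll measure the grip's centre and yaw from its top face.

```bash
cat > grip.py <<'E'
from h import *
import pickle,sys
p,o=pickle.load(open(sys.argv[1],"rb"));im=cv2.imread(sys.argv[2]);hsv=cv2.cvtColor(im,cv2.COLOR_BGR2HSV)
m=cv2.inRange(hsv,(8,60,170),(25,200,255));m[235:]=0;m[:,:250]=0
cs,_=cv2.findContours(m,cv2.RETR_EXTERNAL,cv2.CHAIN_APPROX_NONE)
for c in cs:
    if cv2.contourArea(c)<800: continue
    P=np.array([ray(p,q[0],121)[:2] for q in c]).astype(np.float32)
    r=cv2.minAreaRect(P);B=cv2.boxPoints(r);e=[B[1]-B[0],B[2]-B[1]];l=max(e,key=np.linalg.norm)
    print(c[:,0].min(0),c[:,0].max(0),"c",np.round(r[0],1),"size",np.round(r[1],1),"yaw",np.degrees(np.arctan(l[1]/l[0])).round(1))
E
python3 grip.py w1.pkl pics/w1.png
```

```text
[405  12] [447 160] c [ 492.3 -156.4] size [ 31.6 118.6] yaw -6.8
[488  10] [548 159] c [ 482.1 -230.2] size [ 40.9 118.8] yaw -6.5
[321   6] [350 155] c [507.9 -82.9] size [ 24.3 118.6] yaw -7.7
```

```bash
python3 -m jog '{"xyz":[[-0.3,0,-0.7],[-0.3,0,-0.7],[-0.3,0,-0.7],[-0.3,0,-0.7],[-0.3,0,-0.7],[-0.3,0,-0.7],[-0.3,0,-0.7],[0,0,0]],"angular":[[-0.13,-0.98,0],[-0.13,-0.98,0],[-0.13,-0.98,0],[-0.13,-0.98,0],[-0.13,-0.98,0],[-0.13,-0.98,0],[-0.13,-0.98,0],[0,0,0]]}'
python3 - <<'E'
from h import *
import pickle
pickle.dump((camera_params("wrist"),bot.get_obs()),open("w2.pkl","wb"))
cv2.imwrite("pics/w2.png",capture("wrist")[:,:,::-1])
E
```

```text
time: 3.3
tool_pos: [391.2, -54.8, 164.6]
tcp_rot: [-2.516, 0.038, -1.698]
contact_force: [-0.7, 0.0, -0.4]
grip_width: 41.4
```

View pics/w2.png

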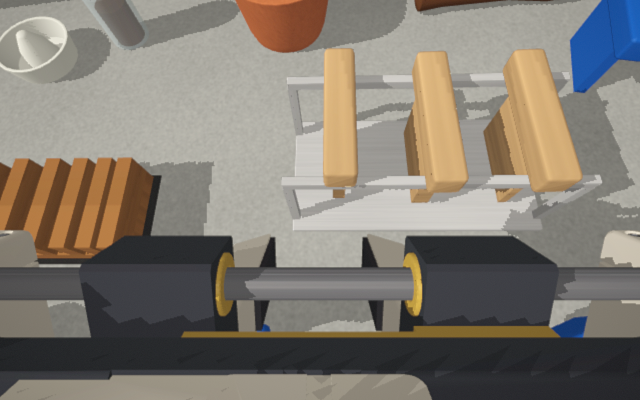

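Run:
```python
from h import *
import pickle
p,o=pickle.load(open("w2.pkl","rb"))
im=cv2.imread("pics/w2.png");cv2.imwrite("pics/w2c.png",cv2.resize(im[165:225,300:540],None,fx=3.3,fy=3.3,interpolation=cv2.INTER_NEAREST))
cv2.imwrite("pics/w2d.png",cv2.resize(im[170:210,310:370],None,fx=10,fy=10,interpolation=cv2.INTER_NEAREST))
hsv=cv2.cvtColor(im,cv2.COLOR_BGR2HSV)
for r in range(186,200): print(r,[int(x) for x in hsv[r,326:352,1]])
d=np.array([.991,-.134,0]);n=np.array([.134,.991,0]);c=np.array([507.9,-82.9,0])
for t in (8,12,16):
  for z in (25,45,60):
    X=[c-40*d+s*n*t/2+np.array([0,0,z]) for s in(-1,1)];print(t,z,proj(p,X).round(1).tolist())
```

```text
186 [54, 86, 94, 109, 111, 109, 109, 106, 110, 109, 109, 111, 111, 108, 107, 110, 115, 115, 92, 57, 70, 73, 75, 75, 78, 87]
187 [18, 25, 25, 27, 29, 27, 26, 25, 22, 22, 24, 22, 22, 22, 22, 24, 32, 31, 30, 26, 27, 30, 30, 30, 30, 22]
188 [11, 11, 10, 11, 8, 10, 10, 11, 8, 8, 8, 11, 8, 8, 10, 8, 8, 12, 12, 13, 9, 9, 8, 8, 9, 10]
189 [10, 11, 11, 11, 11, 13, 25, 54, 58, 56, 56, 56, 55, 56, 56, 55, 59, 65, 61, 35, 11, 11, 12, 11, 11, 11]
190 [10, 10, 11, 10, 10, 11, 24, 90, 111, 113, 111, 111, 109, 109, 109, 110, 109, 112, 91, 38, 10, 10, 10, 11, 12, 13]
191 [10, 10, 10, 10, 9, 10, 25, 101, 127, 121, 123, 122, 121, 121, 123, 125, 124, 125, 79, 23, 9, 10, 8, 10, 10, 10]
192 [10, 10, 10, 10, 10, 10, 25, 99, 127, 125, 124, 122, 121, 120, 124, 124, 123, 123, 74, 18, 9, 8, 9, 9, 10, 11]
193 [11, 10, 11, 11, 11, 11, 25, 96, 128, 122, 122, 122, 120, 121, 120, 120, 120, 123, 74, 19, 9, 12, 11, 12, 11, 13]
194 [10, 9, 10, 10, 11, 10, 24, 100, 125, 122, 119, 120, 121, 120, 120, 119, 122, 121, 81, 12, 8, 11, 10, 10, 10, 10]
195 [10, 9, 10, 10, 9, 9, 23, 100, 125, 120, 120, 122, 120, 119, 120, 120, 121, 120, 91, 13, 8, 10, 10, 10, 8, 10]
196 [9, 9, 10, 9, 10, 10, 26, 102, 127, 122, 123, 122, 122, 122, 122, 121, 125, 120, 94, 12, 8, 10, 10, 10, 12, 10]
197 [10, 9, 10, 10, 10, 11, 25, 76, 89, 108, 106, 108, 105, 103, 107, 105, 107, 105, 72, 13, 8, 10, 10, 12, 10, 12]
198 [10, 11, 11, 10, 10, 11, 11, 14, 13, 18, 19, 19, 20, 19, 19, 19, 19, 22, 21, 10, 10, 10, 10, 12, 10, 10]
199 [10, 10, 10, 10, 9, 10, 9, 9, 11, 10, 8, 10, 7, 10, 10, 8, 10, 8, 8, 10, 12, 10, 10, 12, 12, 12]
8 25 [[341.8, 198.3], [333.8, 198.3]]
8 45 [[342.3, 190.5], [333.8, 190.6]]
8 60 [[342.7, 184.1], [333.9, 184.1]]
12 25 [[343.8, 198.3], [331.8, 198.3]]
12 45 [[344.4, 190.5], [331.7, 190.6]]
12 60 [[344.9, 184.0], [331.7, 184.1]]
16 25 [[345.8, 198.3], [329.8, 198.4]]
16 45 [[346.5, 190.5], [329.6, 190.6]]
16 60 [[347.1, 184.0], [329.5, 184.2]]
```

View pics/w2d.png

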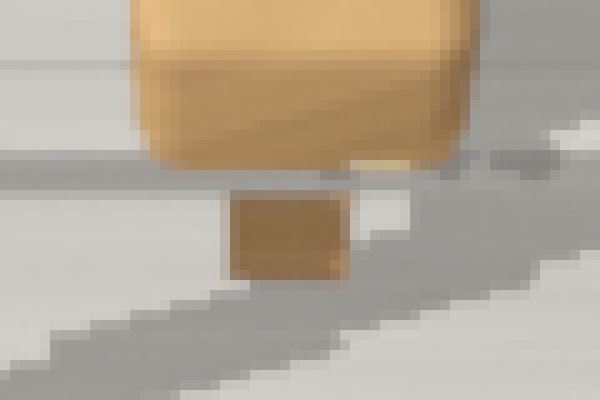

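The blade end spans columns 332.6–344.2 at rows 189–197. That is about 12 mm, matching the projections for a 12 mm blade, so the slot is slot2 (14 mm wide). Now I'll level the tool and move above the grip.

```bash
python3 -m jog '{"xyz":[[0.9,-0.2,0.3],[0.9,-0.2,0.3],[0.9,-0.2,0.3],[0.9,-0.2,0.3],[0.9,-0.2,0.3],[0.9,-0.2,0.3],[0.4,-0.2,0],[0,0,0]],"angular":[[0.13,0.98,0],[0.13,0.98,0],[0.13,0.98,0],[0.13,0.98,0],[0.13,0.98,0],[0.13,0.98,0],[0,0,0],[0,0,0]]}'
cat > err.py <<'E'
from h import *
import sys
from scipy.spatial.transform import Rotation as Ro
x,y,z,yaw=map(float,sys.argv[1:5]);o=bot.get_obs()
T=Ro.from_euler("xyz",o["tcp_rot"]);G=Ro.from_euler("xyz",[np.pi,0,np.radians(yaw)])
rv=np.degrees((G*T.inv()).as_rotvec())
print("t",o["time"],"pos",o["tool_pos"].round(2),"F",o["contact_force"].round(2),"w",round(o["grip_width"],1))
print("xyz full-scale",((np.array([x,y,z])-o["tool_pos"])/20).round(3),"ang full-scale",(rv/6).round(3))
E
python3 err.py 507.9 -82.9 160 -97.7
```

```text
time: 4.15
tool_pos: [504.4, -91.5, 203.9]
tcp_rot: [-3.079, 0.009, -1.742]
contact_force: [-0.2, -0.4, -0.4]
grip_width: 41.3
t 4.15 pos [504.35 -91.54 203.86] F [-0.2  -0.41 -0.4 ] w 41.3
xyz full-scale [ 0.177  0.432 -2.193] ang full-scale [0.008 0.599 0.352]
```

```bash
python3 -m jog '{"xyz":[[0.18,0.43,-0.7],[0,0,-0.7],[0,0,-0.7],[0,0,0]],"angular":[[0,0.6,0.35],[0,0,0],[0,0,0],[0,0,0]]}' -0.09; python3 err.py 507.9 -82.9 89 -97.7
python3 - <<'E'
from h import *
import pickle
pickle.dump((camera_params("wrist"),bot.get_obs()),open("w3.pkl","wb"))
cv2.imwrite("pics/w3.png",capture("wrist")[:,:,::-1])
E
```

```text
time: 4.55
tool_pos: [507.8, -87.4, 162.7]
tcp_rot: [-3.141, -0.016, -1.715]
contact_force: [-1.3, 0.4, 0.1]
grip_width: 50.0
t 4.55 pos [507.78 -87.39 162.68] F [-1.33  0.45  0.12] w 50.0
xyz full-scale [ 0.006  0.224 -3.684] ang full-scale [ 0.153 -0.018  0.098]
```

View pics/w3.png

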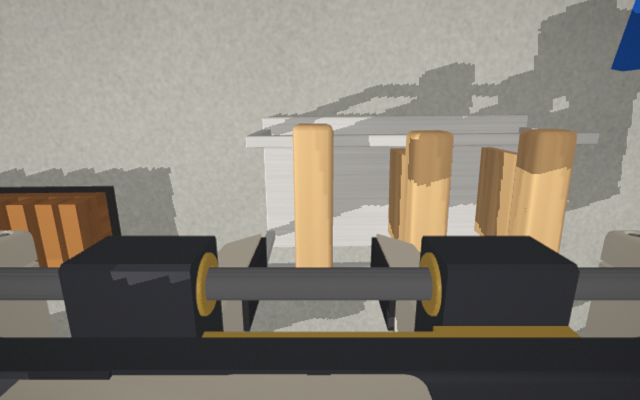

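The fingers straddle the target grip, which spans columns 294–332, and the neighbours are clear. I'll correct the y offset and tilt, then descend.

```bash
python3 -m jog '{"xyz":[[0,0.22,-0.6],[0,0,-0.6],[0,0,-0.6],[0,0,-0.6],[0,0,-0.6],[0,0,-0.4],[0,0,0]],"angular":[[0.15,-0.02,0.1],[0,0,0],[0,0,0],[0,0,0],[0,0,0],[0,0,0],[0,0,0]]}'; python3 err.py 507.9 -82.9 89 -97.7
```

```text
time: 5.3
tool_pos: [508.6, -84.8, 96.6]
tcp_rot: [-3.131, -0.003, -1.708]
contact_force: [0.1, 0.4, -0.1]
grip_width: 50.3
t 5.3 pos [508.63 -84.78  96.58] F [ 0.13  0.43 -0.12] w 50.3
xyz full-scale [-0.036  0.094 -0.379] ang full-scale [0.047 0.098 0.029]
```

```bash
python3 -m jog '{"xyz":[[-0.04,0.1,-0.38],[0,0.02,-0.04],[0,0,0]],"angular":[[0.05,0.1,0.03],[0,0,0],[0,0,0]]}'; python3 err.py 507.9 -82.9 89 -97.7;python3 -m jog '{"xyz":[[0,0,0],[0,0,0],[0,0,0],[0,0,0],[0,0,0]],"angular":[[0,0,0],[0,0,0],[0,0,0],[0,0,0],[0,0,0]]}' 1;  python3 err.py 507.9 -82.9 89 -97.7
```

```text
time: 5.6
tool_pos: [508.4, -82.5, 88.7]
tcp_rot: [-3.141, 0.0, -1.705]
contact_force: [0.7, 0.2, 0.3]
grip_width: 50.1
t 5.6 pos [508.43 -82.5   88.66] F [0.68 0.17 0.29] w 50.1
xyz full-scale [-0.026 -0.02   0.017] ang full-scale [-0.001  0.009 -0.   ]
time: 6.1
tool_pos: [509.1, -82.8, 89.6]
tcp_rot: [-3.139, -0.0, -1.705]
contact_force: [0.0, -0.6, -0.9]
grip_width: 25.2
t 6.1 pos [509.11 -82.77  89.61] F [ 0.01 -0.61 -0.91] w 25.2
xyz full-scale [-0.061 -0.006 -0.031] ang full-scale [ 0.007  0.028 -0.001]
```

```bash
python3 -m jog '{"xyz":[[0,0,0.3],[0,0,0.5],[0,0,0.6],[0,0,0.6],[0,0,0.6],[0,0,0.6],[0,0,0.6],[0,0,0.6],[0,0,0.4],[0,0,0]],"angular":[[0,0,0],[0,0,0],[0,0,0],[0,0,0],[0,0,0],[0,0,0],[0,0,0],[0,0,0],[0,0,0],[0,0,0]]}'; python3 err.py 508 -82.9 180 -97.7
python3 - <<'E'
from h import *
import pickle
pickle.dump((camera_params("wrist"),bot.get_obs()),open("w4.pkl","wb"))
cv2.imwrite("pics/w4.png",capture("wrist")[:,:,::-1])
im=capture("scene")[:,:,::-1];cv2.imwrite("pics/s4.png",cv2.resize(im[130:270,180:400],None,fx=3.6,fy=3.6))
E
```

```text
time: 7.1
tool_pos: [508.4, -82.2, 195.2]
tcp_rot: [-3.137, -0.0, -1.705]
contact_force: [0.2, 0.6, -2.0]
grip_width: 25.6
t 7.1 pos [508.45 -82.17 195.19] F [ 0.23  0.6  -1.97] w 25.6
xyz full-scale [-0.022 -0.037 -0.76 ] ang full-scale [ 0.007  0.044 -0.002]
```

View pics/w4.png

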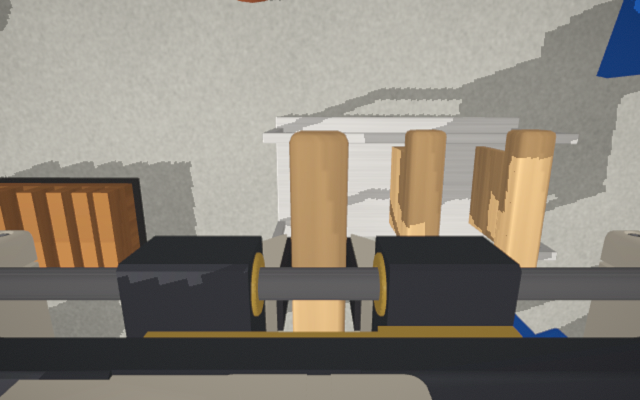

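View pics/s4.png

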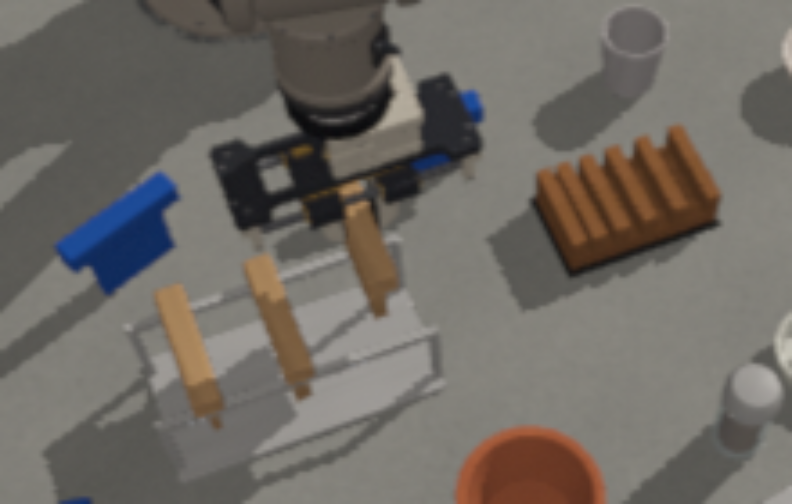

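The presser is lifted clear and the other two still hang. I'll move to look at the rack with the presser held behind it.

```bash
python3 -m jog '{"xyz":[[-0.4,0.9,0],[-0.4,0.96,0],[-0.4,0.96,0],[-0.4,0.96,0],[-0.4,0.96,0],[-0.4,0.96,0],[-0.4,0.96,0],[-0.4,0.96,0],[-0.4,0.96,0],[-0.4,0.96,0]],"angular":[[0,0,0],[0,0,0],[0,0,0],[0,0,0],[0,0,0],[0,0,0],[0,0,0],[0,0,0],[0,0,0],[0,0,0]]}';python3 -m jog '{"xyz":[[-0.4,0.9,0],[-0.4,0.9,0],[-0.4,0.9,0],[0,0.5,0],[0,0,0],[0,0,0]],"angular":[[0,0,0],[0,0,0],[0,0,0],[0,0,0],[0,0,0],[0,0,0]]}'; python3 err.py 400 186 195 -97.7
python3 - <<'E'
from h import *
import pickle
pickle.dump((camera_params("wrist"),bot.get_obs()),open("w5.pkl","wb"))
cv2.imwrite("pics/w5.png",capture("wrist")[:,:,::-1])
E
```

```text
time: 8.2
tool_pos: [414.7, 120.5, 186.6]
tcp_rot: [3.127, 0.002, -1.708]
contact_force: [0.1, 0.1, -1.3]
grip_width: 25.5
time: 8.8
tool_pos: [382.5, 190.6, 183.7]
tcp_rot: [3.119, -0.0, -1.702]
contact_force: [-1.0, -0.1, -1.6]
grip_width: 25.4
t 8.8 pos [382.53 190.59 183.67] F [-1.02 -0.06 -1.59] w 25.4
xyz full-scale [ 0.873 -0.229  0.566] ang full-scale [-0.028 -0.215 -0.03 ]
```

View pics/w5.png

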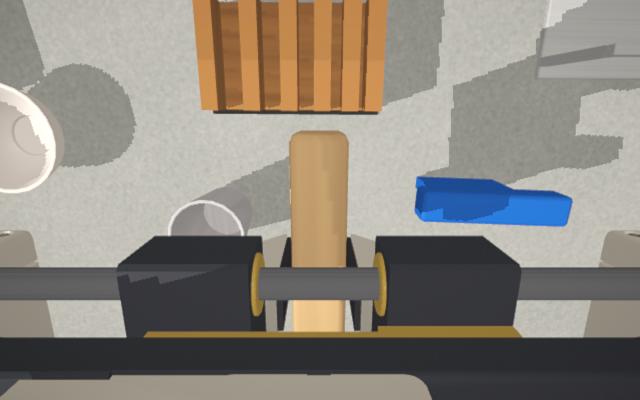

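The rack is seen from above, with fin tops at columns about 207, 247, 288, 323, 352 and 376. Slot2 is the third gap from the left, around column 306. I'll move so that the whole rack is in view, then measure.

```bash
python3 -m jog '{"xyz":[[0.9,-0.2,0.6],[0.6,0,0.4],[0,0,0],[0,0,0]],"angular":[[-0.03,-0.2,-0.03],[0,0,0],[0,0,0],[0,0,0]]}'; python3 err.py 412 186 195 -97.7
python3 - <<'E'
from h import *
import pickle
pickle.dump((camera_params("wrist"),bot.get_obs()),open("w6.pkl","wb"))
im=capture("wrist")[:,:,::-1];cv2.imwrite("pics/w6.png",im)
cv2.imwrite("pics/w6c.png",cv2.resize(im[0:160,180:420],None,fx=3.3,fy=3.3,interpolation=cv2.INTER_NEAREST))
E
```

```text
time: 9.25
tool_pos: [413.6, 183.5, 203.3]
tcp_rot: [3.139, -0.002, -1.71]
contact_force: [-0.1, -0.4, -1.9]
grip_width: 25.4
t 9.25 pos [413.57 183.49 203.26] F [-0.13 -0.42 -1.9 ] w 25.4
xyz full-scale [-0.078  0.125 -0.413] ang full-scale [ 0.015 -0.029  0.042]
```

View pics/w6c.png

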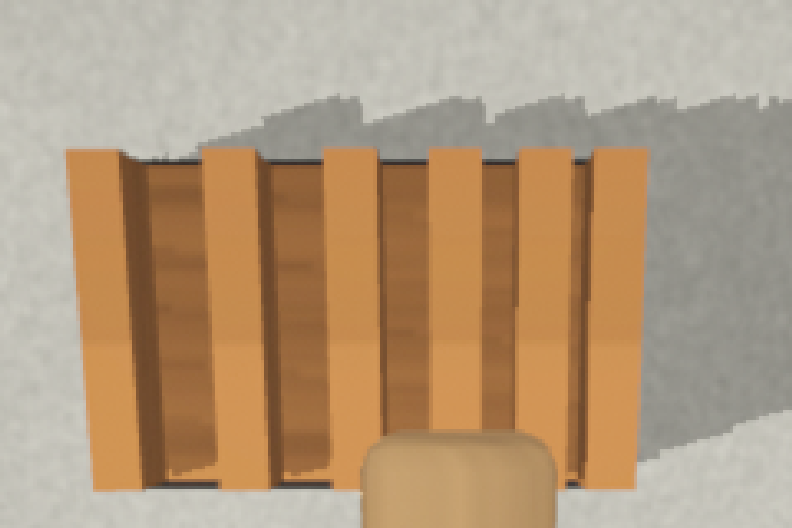

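```bash
cat > slot.py <<'E'
from h import *
import pickle,sys
p,o=pickle.load(open(sys.argv[1],"rb"));im=cv2.imread(sys.argv[2]).astype(float)
rows=range(int(sys.argv[3]),int(sys.argv[4]))
top=[];
def cross(v,a,b,th):  # subpixel crossings
    out=[]
    for c in range(a,b):
        if (v[c]-th)*(v[c+1]-th)<0: out.append(c+(th-v[c])/(v[c+1]-v[c]))
    return out
c0,c1=int(sys.argv[5]),int(sys.argv[6])  # seed col for left fin and right fin of slot
L=[];R_=[]
for r in rows:
    v=im[r,:,2]; lo=v[c0:c1+1].min(); 
    # slot interior level
    seg=v[c0:c1+1]; hi=min(v[c0],v[c1]); mid=np.median(np.sort(seg)[:5]); th=(hi+np.median(seg[len(seg)//2-1:len(seg)//2+2]))/2
    x=cross(v,c0,c1,th)
    if len(x)>=2: L.append((x[0],r));R_.append((x[-1],r))
res=[]
for E in (L,R_):
    P=np.array([ray(p,q,53) for q in E])[:,:2]
    k=np.polyfit(P[:,0],P[:,1],1); res.append(k); s=np.std(P[:,1]-np.polyval(k,P[:,0]))
    print("n",len(P),"y at x=493:",np.polyval(k,493).round(2),"yaw",np.degrees(np.arctan(k[0])).round(2),"sd",s.round(2))
E
python3 - <<'E'
import cv2
im=cv2.imread("pics/w6.png")
for r in (60,90,115): print(r,list(enumerate(im[r,195:385,2].tolist(),195)))
E
```

```text
60 [(195, 196), (196, 197), (197, 200), (198, 198), (199, 196), (200, 197), (201, 198), (202, 198), (203, 198), (204, 197), (205, 198), (206, 198), (207, 198), (208, 198), (209, 198), (210, 198), (211, 198), (212, 198), (213, 198), (214, 199), (215, 197), (216, 177), (217, 119), (218, 113), (219, 113), (220, 111), (221, 107), (222, 107), (223, 110), (224, 116), (225, 130), (226, 135), (227, 136), (228, 135), (229, 136), (230, 135), (231, 136), (232, 136), (233, 135), (234, 136), (235, 136), (236, 136), (237, 135), (238, 135), (239, 135), (240, 138), (241, 163), (242, 198), (243, 199), (244, 199), (245, 199), (246, 198), (247, 199), (248, 198), (249, 198), (250, 198), (251, 199), (252, 199), (253, 199), (254, 199), (255, 199), (256, 198), (257, 177), (258, 120), (259, 110), (260, 108), (261, 112), (262, 120), (263, 133), (264, 133), (265, 135), (266, 137), (267, 142), (268, 142), (269, 142), (270, 142), (271, 141), (272, 142), (273, 142), (274, 142), (275, 142), (276, 141), (277, 152), (278, 188), (279, 199), (280, 199), (281, 199), (282, 199), (283, 198), (284, 199), (285, 199), (286
[... 5052 characters left out ...]
64), (327, 160), (328, 161), (329, 161), (330, 161), (331, 161), (332, 161), (333, 162), (334, 157), (335, 144), (336, 192), (337, 210), (338, 210), (339, 210), (340, 209), (341, 210), (342, 210), (343, 210), (344, 210), (345, 210), (346, 210), (347, 210), (348, 210), (349, 210), (350, 210), (351, 205), (352, 166), (353, 161), (354, 158), (355, 127), (356, 110), (357, 138), (358, 199), (359, 211), (360, 210), (361, 210), (362, 209), (363, 210), (364, 210), (365, 209), (366, 210), (367, 210), (368, 210), (369, 210), (370, 209), (371, 210), (372, 211), (373, 204), (374, 156), (375, 150), (376, 152), (377, 153), (378, 155), (379, 154), (380, 151), (381, 149), (382, 148), (383, 147), (384, 148)]
```

```bash
for s in "287 318" "318 345"; do python3 slot.py w6.pkl pics/w6.png 50 125 $s;done
```

```text
n 74 y at x=493: 195.57 yaw -7.82 sd 0.12
n 74 y at x=493: 181.3 yaw -7.88 sd 0.06
n 75 y at x=493: 166.86 yaw -7.84 sd 0.05
n 75 y at x=493: 156.99 yaw -8.14 sd 0.19
```

Run:
```python
from h import *
import pickle
from scipy.spatial.transform import Rotation as Ro
p,o=pickle.load(open("w6.pkl","rb"));im=cv2.imread("pics/w6.png")
for c in (301.5,318): 
    a=ray(p,(c,45),53);b=ray(p,(c,148.3),53);print("ends",a.round(1),b.round(1),((a+b)/2).round(1))
for c in (215,235,255,365):
    v=im[:,c].astype(int);
# rack end rows by saturation at fins
hsv=cv2.cvtColor(im,cv2.COLOR_BGR2HSV)
for c in (210,250,286,365): print(c,"rows",np.where(hsv[:170,c,1]>100)[0][[0,-1]])
z=o["tool_pos"][2]+32
L=[];Rr=[]
for r in range(150,232,4):
    row=hsv[r,240:400]; w=np.where((row[:,1]>70)&(row[:,2]>110))[0]+240
    w=w[(w>280)&(w<360)]; L.append(ray(p,(w.min()-.5,r),z));Rr.append(ray(p,(w.max()+.5,r),z))
    if r%16==6: print(r,w.min(),w.max())
L=np.array(L);Rr=np.array(Rr);M=(L+Rr)/2
k=np.polyfit(M[:,0],M[:,1],1);print("grip width",np.linalg.norm((L-Rr)[:,:2],axis=1).mean(),"yaw",np.degrees(np.arctan(k[0])),"y at tcp x",np.polyval(k,o["tool_pos"][0]),o["tool_pos"],np.degrees(o["tcp_rot"]))
```

```text
ends [536.7 182.1  53. ] [447.7 195.6  53. ] [492.2 188.9  53. ]
ends [534.7 167.8  53. ] [445.6 180.2  53. ] [490.1 174.   53. ]
210 rows [ 45 148]
250 rows [ 45 147]
286 rows [ 45 147]
365 rows [ 45 147]
150 289 347
166 290 347
182 290 346
198 290 346
214 291 346
230 291 345
grip width 25.192785298483223 yaw -7.903276023395386 y at tcp x 184.6703153282023 [413.56501374 183.49484117 203.26166041] [ 1.79837690e+02 -1.15584593e-01 -9.79501038e+01]
```

```bash
python3 -m jog '{"xyz":[[0,0.15,-0.7],[0,0,-0.7],[0,0,-0.7],[0,0,-0.7],[0,0,-0.7],[0,0,0],[0,0,0]],"angular":[[0.02,-0.03,0.04],[0,0,0],[0,0,0],[0,0,0],[0,0,0],[0,0,0],[0,0,0]]}'; python3 err.py 412 187 130 -97.85
python3 - <<'E'
from h import *
import pickle
pickle.dump((camera_params("wrist"),bot.get_obs()),open("w7.pkl","wb"))
im=capture("wrist")[:,:,::-1];cv2.imwrite("pics/w7.png",im)
E
```

```text
time: 10.0
tool_pos: [409.1, 185.0, 129.1]
tcp_rot: [3.137, -0.001, -1.706]
contact_force: [1.4, -0.3, -1.2]
grip_width: 25.3
t 10.0 pos [409.14 184.98 129.06] F [ 1.42 -0.32 -1.23] w 25.3
xyz full-scale [0.143 0.101 0.047] ang full-scale [ 0.005 -0.043 -0.013]
```

View pics/w7.png

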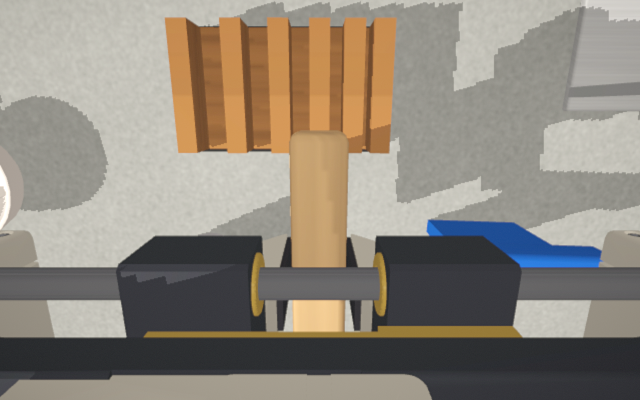

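```bash
python3 slot.py w7.pkl pics/w7.png 35 120 280 318;python3 slot.py w7.pkl pics/w7.png 35 120 320 352
python3 - <<'E'
from h import *
import pickle
p,o=pickle.load(open("w7.pkl","rb"));im=cv2.imread("pics/w7.png");hsv=cv2.cvtColor(im,cv2.COLOR_BGR2HSV)
print(o["tool_pos"])
for c in (180,232,280,382): 
    w=np.where(hsv[:175,c,1]>100)[0][[0,-1]];print(c,w,[ray(p,(c,w[0]-.5),53).round(1),ray(p,(c,w[1]+.5),53).round(1)])
z=o["tool_pos"][2]+32
M=[]
for r in range(156,232,4):
    w=np.where((hsv[r,:,1]>70)&(hsv[r,:,2]>110))[0];w=w[(w>280)&(w<360)]
    M.append((ray(p,(w.min()-.5,r),z)+ray(p,(w.max()+.5,r),z))/2)
M=np.array(M);k=np.polyfit(M[:,0],M[:,1],1);print("grip yaw",np.degrees(np.arctan(k[0])),"y at tcp",np.polyval(k,o["tool_pos"][0]), "at end",M[0])
E
```

```text
n 85 y at x=493: 195.51 yaw -7.82 sd 0.08
n 85 y at x=493: 181.22 yaw -7.78 sd 0.06
n 84 y at x=493: 166.85 yaw -7.75 sd 0.05
n 84 y at x=493: 157.03 yaw -7.75 sd 0.13
[409.14487517 184.98049437 129.06268358]
180 [ 18 152] [array([547.8, 260.4,  53. ]), array([459.8, 281.6,  53. ])]
232 [ 18 152] [array([543.1, 226. ,  53. ]), array([454.7, 243.8,  53. ])]
280 [ 17 152] [array([539.4, 194.1,  53. ]), array([449.9, 208.9,  53. ])]
382 [ 18 152] [array([529.6, 126.7,  53. ]), array([439.8, 134.7,  53. ])]
grip yaw -7.855660915254141 y at tcp 186.15212510337716 at end [457.90939562 179.38675613 161.06268358]
```

```bash
python3 -m jog '{"xyz":[[0.5,0.05,0.5],[0.8,0.03,0.1],[0.8,0.03,0.05],[0.8,0,0.05],[0.8,0,0],[0.4,0,0],[0,0,0],[0,0,0]],"angular":[[0,0,0],[0,0,0],[0,0,0],[0,0,0],[0,0,0],[0,0,0],[0,0,0],[0,0,0]]}'; python3 err.py 492 187.3 125 -97.75
```

```text
time: 10.85
tool_pos: [494.5, 187.6, 149.1]
tcp_rot: [-3.14, 0.001, -1.706]
contact_force: [0.1, -0.1, -2.5]
grip_width: 25.5
t 10.85 pos [494.48 187.59 149.05] F [ 0.05 -0.06 -2.45] w 25.5
xyz full-scale [-0.124 -0.015 -1.203] ang full-scale [-0.01   0.018 -0.001]
```

```bash
python3 -m jog '{"xyz":[[-0.12,0,-0.4],[0,0,-0.4],[0,0,-0.35],[0,0,0],[0,0,0]],"angular":[[0,0.02,0],[0,0,0],[0,0,0],[0,0,0],[0,0,0]]}'; python3 err.py 492 187.3 119 -97.75
```

```text
time: 11.35
tool_pos: [489.0, 187.7, 123.6]
tcp_rot: [3.138, 0.0, -1.705]
contact_force: [0.4, 0.3, -1.9]
grip_width: 25.6
t 11.35 pos [489.03 187.67 123.64] F [ 0.39  0.28 -1.89] w 25.6
xyz full-scale [ 0.148 -0.018 -0.232] ang full-scale [-0.006 -0.029 -0.009]
```

```bash
python3 -m jog '{"xyz":[[0.08,-0.01,-0.15],[0,0,-0.1],[0,0,-0.1],[0,0,0]],"angular":[[0,-0.03,0],[0,0,0],[0,0,0],[0,0,0]]}'; python3 err.py 491 187.44 114 -97.75
```

```text
time: 11.75
tool_pos: [491.1, 187.5, 116.3]
tcp_rot: [-3.141, 0.001, -1.705]
contact_force: [0.1, -0.3, -1.8]
grip_width: 25.5
t 11.75 pos [491.07 187.5  116.31] F [ 0.12 -0.34 -1.81] w 25.5
xyz full-scale [-0.004 -0.003 -0.115] ang full-scale [-0.007  0.01  -0.01 ]
```

```bash
python3 -m jog '{"xyz":[[0,0,-0.1],[0,0,-0.1],[0,0,0]],"angular":[[0,0,0],[0,0,0],[0,0,0]]}'; python3 err.py 491 187.44 108 -97.75
```

```text
time: 12.05
tool_pos: [491.3, 187.5, 112.1]
tcp_rot: [-3.14, 0.001, -1.705]
contact_force: [-0.9, 0.4, -2.2]
grip_width: 25.3
t 12.05 pos [491.25 187.52 112.15] F [-0.86  0.41 -2.22] w 25.3
xyz full-scale [-0.013 -0.004 -0.207] ang full-scale [-0.008  0.014 -0.009]
```

No contact force, and the foot is already about 5 mm below the fin tops, so it's inside the slot. I'll keep going gently.

```bash
python3 -m jog '{"xyz":[[0,0,-0.12],[0,0,-0.12],[0,0,-0.12],[0,0,0]],"angular":[[0,0,0],[0,0,0],[0,0,0],[0,0,0]]}'; python3 err.py 491 187.44 100 -97.75; python3 -m jog '{"xyz":[[0,0,-0.12],[0,0,-0.12],[0,0,0]],"angular":[[0,0,0],[0,0,0],[0,0,0]]}'; python3 err.py 491 187.44 89 -97.75
```

```text
time: 12.45
tool_pos: [491.2, 187.5, 104.3]
tcp_rot: [-3.14, 0.001, -1.705]
contact_force: [-0.2, -0.6, -1.4]
grip_width: 25.2
t 12.45 pos [491.24 187.53 104.31] F [-0.24 -0.64 -1.43] w 25.2
xyz full-scale [-0.012 -0.005 -0.216] ang full-scale [-0.008  0.014 -0.01 ]
time: 12.75
tool_pos: [491.2, 187.5, 99.0]
tcp_rot: [-3.14, 0.001, -1.705]
contact_force: [0.3, -0.9, -1.7]
grip_width: 25.1
t 12.75 pos [491.24 187.55  99.04] F [ 0.31 -0.87 -1.73] w 25.1
xyz full-scale [-0.012 -0.005 -0.502] ang full-scale [-0.008  0.014 -0.01 ]
```

```bash
python3 -m jog '{"xyz":[[0,0,-0.12],[0,0,-0.12],[0,0,-0.1],[0,0,0]],"angular":[[0,0,0],[0,0,0],[0,0,0],[0,0,0]]}'; python3 -m jog '{"xyz":[[0,0,-0.05],[0,0,-0.05],[0,0,0]],"angular":[[0,0,0],[0,0,0],[0,0,0]]}'; python3 err.py 491 187.44 87.6 -97.75
```

```text
time: 13.15
tool_pos: [491.3, 187.5, 91.6]
tcp_rot: [-3.14, 0.001, -1.705]
contact_force: [0.5, -0.6, -1.8]
grip_width: 25.6
time: 13.45
tool_pos: [491.3, 187.5, 89.5]
tcp_rot: [-3.14, 0.001, -1.705]
contact_force: [-0.5, -1.3, -1.7]
grip_width: 25.4
t 13.45 pos [491.32 187.54  89.49] F [-0.46 -1.27 -1.69] w 25.4
xyz full-scale [-0.016 -0.005 -0.094] ang full-scale [-0.008  0.015 -0.009]
```

```bash
for i in 1 2 3; do python3 -m jog '{"xyz":[[0,0,-0.05],[0,0,0]],"angular":[[0,0,0],[0,0,0]]}' | grep -E "pos|force"; done
```

```text
tool_pos: [491.4, 187.6, 88.5]
contact_force: [-0.1, 1.0, -1.1]
tool_pos: [491.6, 187.6, 87.6]
contact_force: [0.1, -0.2, -1.2]
tool_pos: [491.8, 187.7, 87.3]
contact_force: [-1.1, -0.8, 2.1]
```

Floor contact: Fz rose by about 3.8 N at TCP z = 87.3, and I expected 87.6. I'll hold there briefly and check with the cameras before releasing.

```bash
python3 -m jog '{"xyz":[[0,0,-0.01],[0,0,0],[0,0,0],[0,0,0],[0,0,0]],"angular":[[0,0,0],[0,0,0],[0,0,0],[0,0,0],[0,0,0]]}';python3 - <<'E'
from h import *
import pickle
pickle.dump((camera_params("wrist"),bot.get_obs()),open("w8.pkl","wb"))
cv2.imwrite("pics/w8.png",capture("wrist")[:,:,::-1])
im=capture("scene")[:,:,::-1];cv2.imwrite("pics/s8.png",cv2.resize(im[130:270,220:440],None,fx=3.6,fy=3.6))
E
```

```text
time: 14.55
tool_pos: [491.7, 187.7, 87.5]
tcp_rot: [-3.139, 0.002, -1.705]
contact_force: [-0.9, 0.2, 1.8]
grip_width: 25.8
```

View pics/w8.png

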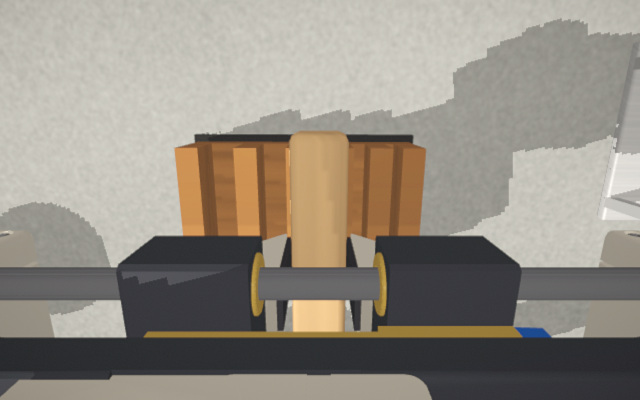

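View pics/s8.png

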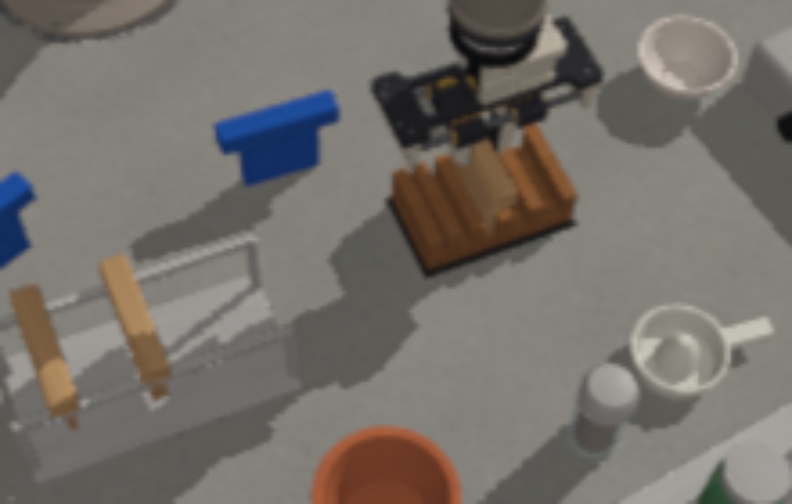

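The presser sits in the third slot, with its grip at columns 291–348 in the wrist view and two fins plus a partly hidden one on each side. Release and retreat.

```bash
python3 -m jog '{"xyz":[[0,0,0],[0,0,0],[0,0,0],[0,0,0],[0,0,0]],"angular":[[0,0,0],[0,0,0],[0,0,0],[0,0,0],[0,0,0]]}' -0.05; python3 -m jog '{"xyz":[[0,0,0.3],[0,0,0.4],[0,0,0.5],[0,0,0.6],[0,0,0.6],[0,0,0.6],[0,0,0.6],[0,0,0.6],[0,0,0.6],[0,0,0]],"angular":[[0,0,0],[0,0,0],[0,0,0],[0,0,0],[0,0,0],[0,0,0],[0,0,0],[0,0,0],[0,0,0],[0,0,0]]}'; python3 -m jog '{"xyz":[[-0.8,0,0.2],[-0.9,0,0.2],[-0.9,0,0.2],[-0.9,0,0.2],[-0.9,0,0.2],[0,0,0],[0,0,0]],"angular":[[0,0,0],[0,0,0],[0,0,0],[0,0,0],[0,0,0],[0,0,0],[0,0,0]]}'
python3 - <<'E'
from h import *
import pickle
pickle.dump((camera_params("wrist"),bot.get_obs()),open("w9.pkl","wb"))
cv2.imwrite("pics/w9.png",capture("wrist")[:,:,::-1])
im=capture("scene")[:,:,::-1];cv2.imwrite("pics/s9.png",cv2.resize(im[130:270,220:440],None,fx=3.6,fy=3.6))
E
```

```text
time: 15.15
tool_pos: [492.1, 187.7, 87.0]
tcp_rot: [-3.138, 0.002, -1.705]
contact_force: [0.6, -0.3, -0.7]
grip_width: 48.2
time: 16.15
tool_pos: [493.1, 188.0, 194.8]
tcp_rot: [-3.131, 0.004, -1.705]
contact_force: [0.3, 0.4, -0.3]
grip_width: 48.0
time: 16.85
tool_pos: [401.7, 187.5, 215.8]
tcp_rot: [-3.13, 0.005, -1.705]
contact_force: [0.6, 0.7, -0.6]
grip_width: 47.8
```

View pics/w9.png

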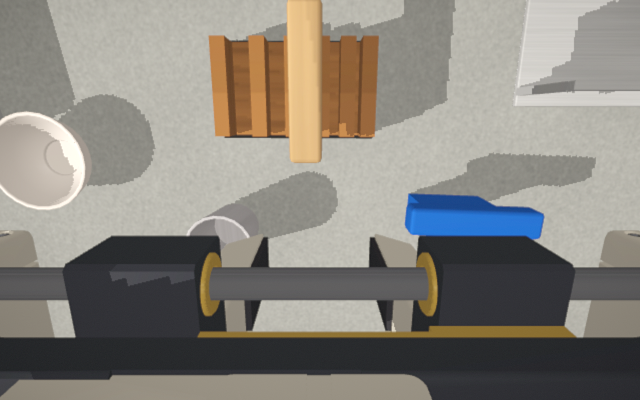

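View pics/s9.png

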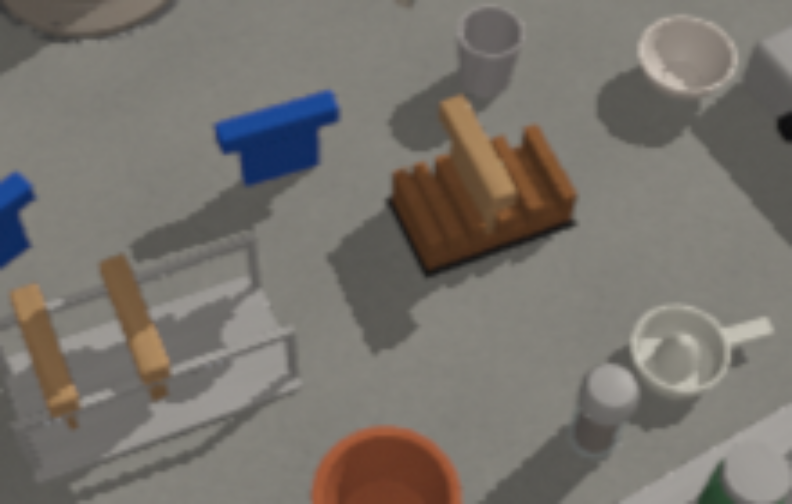

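The presser stands in slot2, with its grip at wrist columns 288–322, and the other two still hang. I'll do a quick numeric check.

Run:
```python
from h import *
import pickle
p,o=pickle.load(open("w9.pkl","rb"));im=cv2.imread("pics/w9.png");hsv=cv2.cvtColor(im,cv2.COLOR_BGR2HSV)
m=cv2.inRange(hsv,(8,60,205),(25,200,255))
for z in (119,):
  M=[]
  for r in range(6,150,6):
    w=np.where((m[r]>0))[0];w=w[(w>280)&(w<330)]
    if len(w)>20: M.append(np.r_[(ray(p,(w.min()-.5,r),z)+ray(p,(w.max()+.5,r),z))/2,len(w)])
  M=np.array(M);k=np.polyfit(M[:,0],M[:,1],1)
  print(len(M),"yaw",np.degrees(np.arctan(k[0])).round(2),"y at 493",np.polyval(k,493).round(2),"slot 188.4")
b=ray(p,(305,162),119);print("near grip end",b,"-> centre x",b[0]+60*.99)
pt=camera_params("top");t=capture("top")[:,:,::-1];cv2.imwrite("pics/t9.png",t);a=cv2.imread("pics/top0.png")
h=cv2.cvtColor(t,cv2.COLOR_BGR2HSV);mm=cv2.inRange(h,(8,70,120),(25,200,255));mm[:, :230]=0;mm[:,430:]=0;mm[:185]=0;mm[250:]=0
for c in cv2.findContours(mm,cv2.RETR_EXTERNAL,cv2.CHAIN_APPROX_NONE)[0]:
    if cv2.contourArea(c)>60:
        r=cv2.minAreaRect(c);print(np.round(r[0],1),ray(pt,r[0],120).round(1))
```

```text
24 yaw -7.4 y at 493 189.01 slot 188.4
near grip end [431.70696981 195.88856502 119.        ] -> centre x 491.1069698073561
[406.  237.5] [ 439.2 -232.3  120. ]
[382.4 204.3] [ 533.5 -162.7  120. ]
```

```bash
python3 -c "
from plant import bot
o=bot.get_obs();print(o['time'],o['contact_force'],abs(o['dq']).max());print(bot.close_job())"
```

```text
17.0 [0.18786389 0.53103468 0.63475491] 0.0036692262501455677
the job is handed in; nothing more can be done
None
```

The wooden presser nearest the rack is now upright in slot2, the 14 mm slot, and I handed the job in at 17.0 s.

- **Choice of slot:** I measured its blade edge-on with the wrist camera at about 12 mm, so I took slot2 as the tightest fit and did not try the narrower ones.
- **Lowering:** I went down in small steps with no side contact. The foot met the slot floor with about 4 N at TCP z = 87.3 mm (I expected 87.6 mm). I held it there, then opened the fingers and backed away.
- **Final position:** The last wrist view put the grip line 0.6 mm from the slot's centre line and 0.4° from its direction. The presser's middle was about 1 mm from the slot's middle lengthwise.
- **Other things:** The scene view shows the other two pressers hanging at unchanged pixel positions and the visible bystanders where they were. The last top-view check of those two pressers did not agree. It found only shaded fragments of their grips, with centres about 40 mm off, so I relied on the scene view. The pestle was outside that last crop, and I did not measure the bystanders.

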